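# Change the drum of a spindle sander and reset its guide light

### The job

Change the drum on the bench spindle sander: drive the drift through the slot in the spindle nose until it lifts the worn grey drum loose, with the gripper off the drum, stand that drum in a free hole of the rack, and then seat the red-brown drum in the nose with a twisting push until its tang drops into the slot and it is fully home. Turn the two screws of the guide light so that the red spot lies inside the black ring on the white plate. Lay the drift back on its mat, put every offcut that lies about into the crate, and leave everything else where it is.

Things in the scene. Friction and masses are not known exactly. Their poses are not given: they have to be found in the camera images.
- sander: Bench spindle sander, worktable off: green base 45 mm tall, upright steel nose 64 mm wide, open mouth 155 mm above the bench. Origin: spindle axis at bench level; x away from robot, y left, z up. Base reaches x -75 to +170, y -205 to +70 mm. Slot through the nose along y, 16 mm wide, 63 (floor) to 95 mm above the bench; guide-light head on the right, so the drift goes in from the left (+y).
- seat (a point): Spindle axis, 81 mm above the bench: where a drum's origin lies when fully home (18 mm of slot free below it). The tang enters the slot only with the drum's own x along the sander's x, either way round, within 10 degrees; else it stops 14 mm too high. The socket's sprung taper grips the shank over the last 30 mm and holds it with about 10 N, less while it is turned.
- screw_a (a joint): Guide-light screw nearer the robot: turn in rad, 0 to 6.28 between stops, growing clockwise seen from above. Growing by 1 rad swings the red spot 0.127 rad clockwise about screw b's axis (some 16 mm). It stays where it is left.
- screw_a_grip (a point): Grip point of screw a, on its vertical axis, 173 mm above the bench, at x -45, y -166 mm in the sander frame. Black bar knob: bar 42 mm long along this point's x, 14 mm thick across its y, from 150 to 182 mm above the bench, on a disc 44 mm wide. The point turns with it.
- screw_b (a joint): Guide-light screw farther from the robot: same stops, growing clockwise seen from above. Growing by 1 rad moves the red spot 16 mm straight away from screw b's axis. It stays where it is left.
- screw_b_grip (a point): Grip point of screw b, 173 mm above the bench, at x +45, y -166 mm in the sander frame; the same bar knob as screw a.
- spot (a point): Centre of the red light spot, 8 mm across, that the guide light's mirror throws on the white plate. Only the two screws move it.
- mark (a point): Centre of the black ring, 20 mm across, on the white plate (110 by 120 mm) on the sander's base beyond the nose. Its place differs from start to start.
- worn: Worn sanding drum, grey, seated in the nose at the start. Shape, size and axes as fresh.
- fresh: New red-brown drum, upright in the rack, turned any way. Origin: foot of the tang; z up the axis. From the foot: flat tang 0-14 mm (12 thick along x, 22 wide along y), tapered shank 14-79 mm (24 to 30.5 mm across), drum 50 mm across 79-159 mm, nut to 171 mm. 0.36 kg. Grip the drum near its top, from above.
- fine: Finer drum, blue, in the rack: leave it alone. Shape, size and axes as fresh.
- rack: Wooden drum rack: block 72 mm (x) by 212 mm (y) by 82 mm tall, three square through holes 36 mm wide at own y = -68, 0 and +68 mm, one of them empty at the start. Origin: centre of its underside. A drum hangs in by its shank, its underside on the block, its origin 3 mm above the bench.
- drift: Wedge, 0.3 kg, standing on edge. Origin: straight underside, below the grip; x to the tip (+185 mm), z up. Orange handle x -45 to +35 mm, 24 wide, 32 tall: grip across y from above. Blade 9 mm thick, top edge 10 mm at the tip, 32 mm at the handle. Slid along the slot floor it meets a seated tang with the tip 43 mm past the axis, then lifts it 1 mm per 7 mm; takes 8-15 N.
- drift_tip (a point): The drift's tip, 5 mm above its underside.
- mat: Dark rubber tool mat, 240 mm (own x) by 100 mm (own y), 3 mm thick: the drift's place. Origin: centre of its underside.
- offcut0: Bandsawn offcut on the bench, may be absent: a slightly bent bar of pale wood 108 mm long (own x), 34 mm wide (own y), 26 mm tall. Origin: centre of its underside; grip it there across own y.
- offcut1: Bandsawn offcut on the bench, may be absent: a slightly bent bar of pale wood 108 mm long (own x), 34 mm wide (own y), 26 mm tall. Origin: centre of its underside; grip it there across own y.
- offcut2: Bandsawn offcut on the bench, may be absent: a slightly bent bar of pale wood 108 mm long (own x), 34 mm wide (own y), 26 mm tall. Origin: centre of its underside; grip it there across own y.
- crate: Open wooden crate for offcuts, 150 mm (own x) by 180 mm (own y), 55 mm tall, walls and floor 8 mm. Origin: centre of its underside.
- glue: Glue bottle, a bystander.
- block: Cork sanding block, a bystander.
Mind the look-alikes: they are no part of the job. Leave any green, purple or turquoise look-alike of the worn alone.

How it is judged (in metres and radians):
On the way, in this order (a step that is already met when the one before it is completed fails the run):
1. the drift, right through the slot, has lifted the worn drum at least 3.5 mm from its seat while the fingers are off the drum (x of drift_tip in the frame of sander between -0.012 and 0.012 m and y of drift_tip in the frame of sander below -0.033 m and z of drift_tip in the frame of sander between 0.055 and 0.085 m and z of worn in the frame of sander above 0.0845 m and horizontal distance between worn and seat below 0.006 m and contact force between the fingers and worn below 0.3 N), for 0.2 s.
2. the red-brown drum is fully home in the nose (horizontal distance between fresh and seat below 0.004 m and z of fresh in the frame of sander between 0.077 and 0.0845 m and angle between fresh's own z axis and vertical below 0.06 rad and angle between the x axis of fresh and the x axis of sander, either way round below 0.22 rad), for 0.3 s.
At the end, for the whole second after the job is handed in: Red-brown drum home (foot within 3.5 mm in height, 4 mm sideways, flats in line with the slot); grey drum upright in a rack hole (12 mm); drift on its mat; present offcuts in the crate; spot within 6 mm of the ring centre; all at rest (all of step 2 and ((x of worn in the frame of rack between -0.012 and 0.012 m and y of worn in the frame of rack between -0.08 and -0.056 m) or (x of worn in the frame of rack between -0.012 and 0.012 m and y of worn in the frame of rack between -0.012 and 0.012 m) or (x of worn in the frame of rack between -0.012 and 0.012 m and y of worn in the frame of rack between 0.056 and 0.08 m)) and z of worn in the frame of rack below 0.01 m and angle between worn's own z axis and vertical below 0.1 rad and linear speed of each of worn, drift, offcut0, offcut1, offcut2 below 0.02 m/s and x of drift in the frame of mat between -0.12 and 0.12 m and y of drift in the frame of mat between -0.05 and 0.05 m and z of drift in the frame of mat below 0.012 m and horizontal distance between spot and mark below 0.006 m and x of offcut0 in the frame of crate between -0.075 and 0.075 m and y of offcut0 in the frame of crate between -0.09 and 0.09 m and z of each of offcut0, offcut1, offcut2 in the frame of crate below 0.065 m and x of offcut1 in the frame of crate between -0.075 and 0.075 m and y of offcut1 in the frame of crate between -0.09 and 0.09 m and x of offcut2 in the frame of crate between -0.075 and 0.075 m and y of offcut2 in the frame of crate between -0.09 and 0.09 m); the robot touches nothing.
It fails at once if the blue drum is moved by more than 40 mm (distance of fine from where it was at the start of the episode above 0.04 m).
It fails at once if the glue bottle is moved by more than 40 mm (distance of glue from where it was at the start of the episode above 0.04 m).
It fails at once if the sanding block is moved by more than 40 mm (distance of block from where it was at the start of the episode above 0.04 m).
Of offcut0, offcut1, offcut2 only 1 to 3 are there at a start; the rules pass over those that are not, and their reading is None.
At some moment in a run one of drift, offcut0, offcut1, offcut2 may be knocked a few centimetres aside while the robot is not near it.
It also fails if it takes over 210 s, if anything falls off the work surface, if the arm or the gripper's body presses on something with over 40 N, if the wrist force passes 120 N, or if a joint passes its speed limit or range.

### The arm

A 6-joint arm with a two-finger parallel gripper is mounted at the origin on the work surface. World frame = base frame: x ahead of the robot, y to its left, z up, the work surface at z = 0. Lengths are in mm, angles in rad, forces in N, time in s.
With the tool pointing down it reaches from about 325 to 875 mm from the base axis. Payload 4.4 kg.
Tool frame: the origin (TCP) lies at the centre of the arm's flange, where the gripper is bolted on; the fingertips stand 173 mm ahead of it and the grasp point (between the pads) lies 155 mm ahead of it; z points along the fingers, y is the line along which they close (so a half turn about z gives the same grasp; the last joint's range is limited). The gripper opens to 85 mm and grips with 20 to 120 N. Pads are 22 mm wide; open, the fingers measure 114 mm over their backs; the gripper's body (76 mm by 85 mm) begins 54 mm behind the grasp point. The pads swing forward as they close: fully open they stand 13 mm farther back than shut.
Start: joints at [1.179, 0.207, 1.542, -0, 1.393, -0.15], TCP at [137.136, 558.411, 404.682] pointing down, gripper open.
Joint ranges: [-2.73, 2.73], [-0.86, 2.22], [0.23, 2.46], [-1.11, 4.25], [0.08, 2.63], [-2.82, 2.82]. Speed limits (rad/s): [2.79, 2.79, 3.14, 3.14, 3.14, 3.14].

### API

Orientations are given as a unit quaternion [w, x, y, z].
In Python, from rig import manip gives the robot as it stands.
- The arm moves only by the tool play_rows, never from a script. Its argument "plan" is a list of rows, each a list of 3 entries, a list of its own where there are three numbers: the shift along the world's x, y, z in mm, then the turn, a rotation vector about the world's x, y, z in degrees, then the closure in counts, from 0 (fully open) to 255 (shut). A call has 1 to 8 rows; each row is the pose to reach, as a shift and turn from the pose commanded when the call began; what a row does not reach only later rows make up. A row lasts 1/10 s, in which the tool goes at most 50 mm and 8.59 degrees, less where a joint would pass 70% of its speed; a pose out of reach is approached as far as the arm can. A call with a gripper value outside its range is refused whole. The fingers move at their own pace and stop on an object; "force" is the grip in N (left out, the last holds). Time passes only in rows, so rows that repeat a pose let the fingers close. It gives the time, the measured TCP pose, the force, the opening and the grip force at its end, in the units of the state.
- manip.read_state(): the state, without advancing time (a new reading comes with each control period).
- manip.capture(name): name is "scene" or "top" or "wrist"; returns the picture (420x560x3 uint8, red, green, blue); there is no depth.
- manip.camera_info(name): a dict with "K" (3x3 intrinsics, pixels), "extrinsics" (4x4, takes a point from camera to world coordinates). Camera axes: x right, y down, z forward; pixel columns grow to the right and rows downward; lengths in mm; the calibration is good to about 2 mm. A picture is of the moment at which its call begins: read the wrist's pose just before it. camera_info takes no time and is no camera call; for the wrist camera it gives the pose at the moment of the call.
- manip.close_job(): hands the job in; it is judged then, once.
The state is a dict: "time_s": time; "joints": joint angles; "dq": joint speeds; "joint_torque": joint torques, N m; "eef_pos": TCP position; "orientation": TCP orientation; "contact_force": force on the tool from outside, world axes, zero at the start; "wrist_torque": the same for the moment, N m; "opening": finger opening in mm; "grip_force": force on a finger pad.
Only numpy, scipy, OpenCV 4.12 (cv2) and the standard library are available. Lean on these libraries where they do the work, as an engineer would, in place of code of your own. Each camera call takes 0.05 s, during which the arm holds its last target. There are 200 camera calls.

## Working session

There is one attempt and no reset: what is moved stays moved. The work goes in short steps, Python scripts to look and compute and a tool call to move; the robot and the scene stay as the last step left them, time stands still between calls to the robot, and variables do not carry over. Pictures are saved under pics/ and viewed, at most 14 in all, crops included, and the job is handed in when it is done.

Besides the shell and the picture viewer there is one more tool, called after "Emit:" in YAML: its name, and indented under it one key for each argument. play_rows: Moves the arm, as the interface text tells. Its arguments: {"type":"object","properties":{"plan":{"type":"array"},"force":{"type":"number"}},"required":["plan"]}

```bash
mkdir -p pics; ls; python3 - <<'E'
from rig import manip
import cv2
for n in ("scene","top"):
    im=manip.capture(n); cv2.imwrite(f"pics/{n}0.png",im[:,:,::-1])
    i=manip.camera_info(n); print(n,i["K"],i["extrinsics"])
print(manip.read_state())
E
```

```text
pics
scene [[519.23896611   0.         282.23879367]
 [  0.         519.23896611 210.98244154]
 [  0.           0.           1.        ]] [[ 6.38551986e-01  6.21912470e-01 -4.53294873e-01  1.29829653e+03]
 [ 7.69575850e-01 -5.14424554e-01  3.78312556e-01 -6.20065662e+02]
 [ 2.09128344e-03 -5.90417021e-01 -8.07095637e-01  1.42297244e+03]
 [ 0.00000000e+00  0.00000000e+00  0.00000000e+00  1.00000000e+00]]
top [[476.39666306   0.         272.92755675]
 [  0.         476.39666306 218.8437003 ]
 [  0.           0.           1.        ]] [[ 7.00930580e-03 -9.83796409e-01  1.79152154e-01  3.37746229e+02]
 [-9.99927816e-01 -5.14718806e-03  1.08567755e-02  3.72112170e+00]
 [-9.75872689e-03 -1.79215321e-01 -9.83761473e-01  1.49767942e+03]
 [ 0.00000000e+00  0.00000000e+00  0.00000000e+00  1.00000000e+00]]
{'time_s': 0.1, 'joints': array([ 1.17951563e+00,  2.07353410e-01,  1.54285041e+00,  3.35765914e-06,
        1.39350131e+00, -1.50476648e-01]), 'dq': array([ 6.98888837e-06, -7.98092030e-04, -2.92816303e-03,  2.19207899e-03,
       -6.82187433e-05,  3.22010433e-04]), 'joint_torque': array([-7.86817109e-04, -3.84087253e+01, -2.92549270e+01, -3.53605592e-04,
        4.87208556e-03,  1.06272120e-05]), 'eef_pos': array([136.99486113, 558.09314398, 403.61226957]), 'orientation': array([-2.84218434e-04,  1.20111561e-01,  9.92759839e-01, -1.01728229e-03]), 'contact_force': array([-0.56309608,  0.8142777 ,  0.39197388]), 'wrist_torque': array([-0.02637926, -0.02306657,  0.0350695 ]), 'grip_force': 0.0, 'opening': 85.1553810887424}
```

View pics/scene0.png

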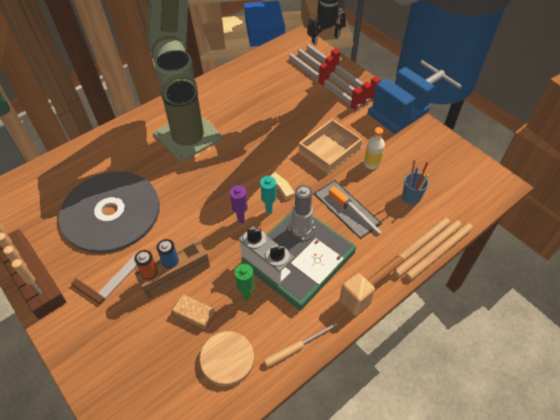

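View pics/top0.png

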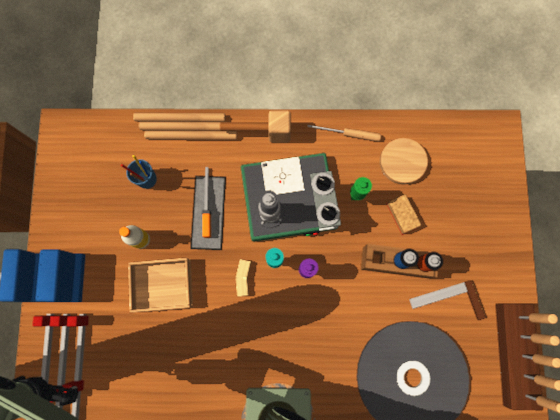

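The scene and top views show: sander centred about top (290,195), mat and drift at (208,212), crate (160,285), one offcut (244,278), rack (400,261) with the empty hole at its left end (378,257), and turquoise, purple and green look-alikes. I'll enlarge to measure.

```bash
cat > h.py <<'E'
import numpy as np, cv2
from rig import manip
def cam(n):
    i=manip.camera_info(n); return np.array(i["K"]),np.array(i["extrinsics"])
def ray(c,u,v):
    K,E=c; d=E[:3,:3]@np.linalg.inv(K)@np.array([u,v,1.]); return E[:3,3],d
def cast(c,u,v,z):
    o,d=ray(c,u,v); return o+d*(z-o[2])/d[2]
def proj(c,p):
    K,E=c; q=K@(E[:3,:3].T@(np.array(p,float)-E[:3,3])); return q[:2]/q[2]
def rz(s):
    from scipy.spatial.transform import Rotation as R
    w,x,y,z=s["orientation"]; return R.from_quat([x,y,z,w])
E
python3 - <<'E'
from h import *
im=cv2.imread("pics/top0.png")
cv2.imwrite("pics/t1.png",cv2.resize(im[140:310,180:460],None,fx=2.85,fy=2.85,interpolation=cv2.INTER_CUBIC))
c=cam("top"); hsv=cv2.cvtColor(im,cv2.COLOR_BGR2HSV)
def blobs(lo,hi,z,name,amin=30):
    m=cv2.inRange(hsv,lo,hi); m=cv2.morphologyEx(m,cv2.MORPH_OPEN,np.ones((2,2)))
    n,l,s,ce=cv2.connectedComponentsWithStats(m)
    for i in range(1,n):
        if s[i,4]>amin:
            r=cv2.minAreaRect(np.argwhere(l==i)[:,::-1].astype(np.float32))
            bp=cv2.boxPoints(r); w=[cast(c,*b,z)[:2].round(0).tolist() for b in bp]
            print(name,s[i,4],np.round(r[0],1),cast(c,*r[0],z).round(1)[:2],w)
blobs((5,180,200),(16,255,255),32,"orange")
blobs((55,80,30),(85,255,140),45,"green")
blobs((0,0,215),(180,40,255),50,"white")
blobs((95,100,30),(125,255,255),174,"blue")
blobs((18,60,170),(30,150,255),26,"pale")
E
```

```text
orange 107 [ 70.5 136. ] [874.4 678.5] [[881.0, 736.0], [881.0, 622.0], [868.0, 621.0], [867.0, 735.0]]
orange 46 [ 98.5 136.5] [873.  587.2] [[878.0, 605.0], [878.0, 570.0], [868.0, 569.0], [868.0, 605.0]]
orange 37 [113.  137.5] [869.7 539.8] [[875.0, 563.0], [875.0, 517.0], [865.0, 517.0], [865.0, 562.0]]
orange 32 [323.5 138. ] [ 870.4 -141.3] [[874.0, -124.0], [874.0, -159.0], [867.0, -159.0], [867.0, -124.0]]
orange 45 [338.5 138. ] [ 870.6 -189.6] [[874.0, -165.0], [874.0, -214.0], [867.0, -214.0], [867.0, -165.0]]
orange 164 [124.  146.5] [839.4 502.1] [[854.0, 561.0], [855.0, 445.0], [824.0, 443.0], [824.0, 559.0]]
orange 291 [177.1 145.6] [843.1 330.6] [[837.0, 428.0], [866.0, 428.0], [849.0, 233.0], [820.0, 234.0]]
orange 31 [326.  143.5] [ 851.9 -149.1] [[857.0, -136.0], [857.0, -162.0], [847.0, -162.0], [847.0, -136.0]]
orange 103 [448.  145.3] [ 847.3 -539.8] [[839.0, -503.0], [862.0, -506.0], [855.0, -577.0], [833.0, -573.0]]
orange 76 [475.5 146. ] [ 845.2 -627.3] [[855.0, -594.0], [855.0, -662.0], [835.0, -660.0], [835.0, -593.0]]
orange 33 [292.  146.5] [841.4 -39.8
[... 6095 characters left out ...]
[937.7   5.7] [[920.0, 37.0], [964.0, -19.0], [955.0, -26.0], [911.0, 30.0]]
pale 51 [402. 180.] [ 733.4 -389.5] [[740.0, -364.0], [740.0, -415.0], [727.0, -415.0], [727.0, -364.0]]
pale 389 [243.  278.3] [419.6 110.5] [[367.0, 135.0], [477.0, 125.0], [473.0, 86.0], [363.0, 96.0]]
pale 191 [169. 293.] [373.4 336.4] [[385.0, 395.0], [386.0, 279.0], [362.0, 278.0], [361.0, 394.0]]
pale 38 [553. 320.] [ 301.  -824.2] [[310.0, -816.0], [310.0, -834.0], [292.0, -832.0], [292.0, -814.0]]
pale 38 [554.2 341.8] [ 237.5 -821.7] [[240.0, -809.0], [250.0, -821.0], [235.0, -834.0], [225.0, -823.0]]
pale 36 [556.2 363.8] [ 174.3 -821.4] [[176.0, -809.0], [186.0, -820.0], [172.0, -834.0], [162.0, -822.0]]
```

View pics/t1.png

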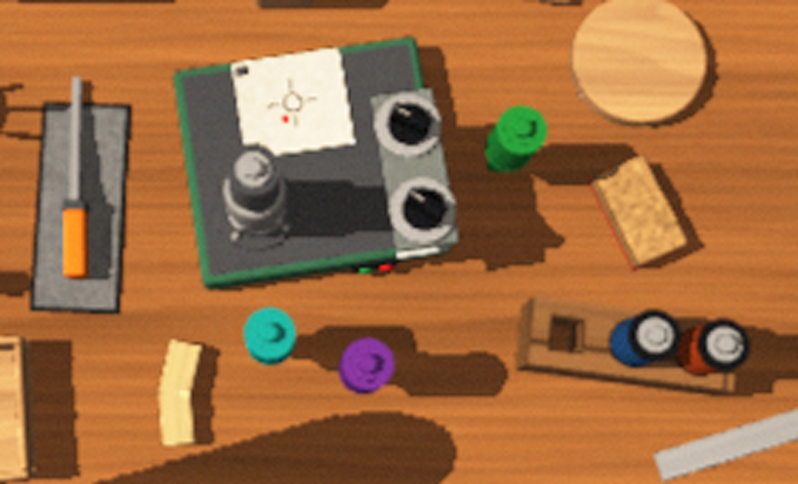

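The crop shows sander base corners at crop pixels (177,72), (413,38), (456,243), (208,285), red spot (285,119), ring (292,102), knobs (410,122)/(424,208), rack with its empty hole at (565,334), and one offcut.

```bash
cat > geo.py <<'E'
from h import *
def fit(L,W):
    L=np.array(L,float);W=np.array(W,float);lc,wc=L.mean(0),W.mean(0)
    a=np.sum((L-lc)[:,0]*(W-wc)[:,1]-(L-lc)[:,1]*(W-wc)[:,0]);b=np.sum((L-lc)*(W-wc));t=np.arctan2(a,b)
    R=np.array([[np.cos(t),-np.sin(t)],[np.sin(t),np.cos(t)]]);o=wc-R@lc
    return o,t,np.linalg.norm(L@R.T+o-W,axis=1).round(1)
E
python3 - <<'E'
from geo import *
c=cam("top"); P=lambda x,y,z:cast(c,180+x/2.85-.5+.18,140+y/2.85-.5+.18,z)[:2]
o,t,e=fit([[170,70],[170,-205],[-75,-205],[-75,70]],[P(177,72,45),P(413,38,45),P(456,243,45),P(208,285,45)])
print("sander",o.round(1),np.degrees(t).round(2),e)
R=np.array([[np.cos(t),-np.sin(t)],[np.sin(t),np.cos(t)]])
print("knob a",o+R@[-45,-166],P(424,208,180),"b",o+R@[45,-166],P(409,122,180))
print("worn top at",P(253,164,252))
s,m=P(285,119,47),P(292,102,47); B=o+R@[45,-166]
print("spot",s,"mark",m, "dist b",np.linalg.norm(s-B),np.linalg.norm(m-B))
# screws: a rotates clockwise (neg) 0.127/rad
def ang(p): d=p-B; return np.arctan2(d[1],d[0])
print("da",-(ang(m)-ang(s))/0.127,"db",(np.linalg.norm(m-B)-np.linalg.norm(s-B))/16)
o2,t2,e2=fit([[36,106],[-36,106],[-36,-106]],[P(529,298,82),P(518,368,82),P(733,392,82)])
print("rack",o2,np.degrees(t2),e2)
R2=np.array([[np.cos(t2),-np.sin(t2)],[np.sin(t2),np.cos(t2)]])
for y in(-68,0,68):print(o2+R2@[0,y])
print("hole",P(565,334,82),"blue",P(656,336,174),"red",P(726,345,174))
o3,t3,e3=fit([[120,50],[120,-50],[-120,-50],[-120,50]],[P(44,103,3),P(129,108,3),P(118,311,3),P(32,306,3)])
print("mat",o3,np.degrees(t3),e3)
print("drift handle end",P(74,276,32),"junction",P(74,205,32),"tip",P(77,78,10))
print("offcut ends",P(185,342,26),P(180,443,26),P(178,391,26))
E
```

```text
sander [619.9  26.6] 9.6 [4.4 7.4 4.4 2.9]
knob a [ 603.21780522 -144.58127977] [ 596.2117926  -137.91880688] b [ 691.95792273 -129.57489636] [ 683.70982473 -124.15837354]
worn top at [623.43468202  29.87804812]
spot [ 7.21429211e+02 -6.34699086e-01] mark [740.82040725  -8.276785  ] dist b 132.2653821197908 130.769928543151
da 1.2459670831233687 db -0.09346584853998685
rack [ 471.34150626 -358.20452658] -6.32858005777674 [1.1 5.3 5.1]
[ 463.84585938 -425.79014101]
[ 471.34150626 -358.20452658]
[ 478.83715314 -290.61891215]
hole [ 482.34548721 -293.41983043] blue [ 471.52958518 -362.47559878] red [ 463.17320976 -429.95020936]
mat [631.69648043 228.1939644 ] -1.6404480415100715 [2.6 5.4 3.1 5.6]
drift handle end [547.66902096 228.80859131] junction [626.64566005 231.36454027] tip [778.27654595 236.12923353]
offcut ends [476.88295835 106.72625748] [368.57468728 110.17168645] [423.9476977  113.34593844]
```

Emit:
play_rows:
  plan:
    - [[303,-219,0],[0,0,10],0]
    - [[303,-219,0],[0,0,10],0]
    - [[303,-219,0],[0,0,10],0]
    - [[303,-219,0],[0,0,10],0]
    - [[303,-219,0],[0,0,10],0]
    - [[303,-219,0],[0,0,10],0]
    - [[303,-219,0],[0,0,10],0]
    - [[303,-219,0],[0,0,10],0]

```text
time_s: 0.9
eef_pos: [442.6, 336.9, 404.2]
orientation: [0.0, 0.035, 0.999, -0.001]
contact_force: [0.3, 0.9, -0.3]
opening: 85.5
grip_force: 0.0
```

Emit:
play_rows:
  plan:
    - [[152,-109,-20],[0,0,6],0]
    - [[152,-109,-20],[0,0,6],0]
    - [[152,-109,-20],[0,0,6],0]
    - [[152,-109,-20],[0,0,6],0]
    - [[152,-109,-20],[0,0,6],0]
    - [[152,-109,-20],[0,0,6],0]
    - [[152,-109,-20],[0,0,6],0]

```text
time_s: 1.6
eef_pos: [591.3, 231.1, 384.3]
orientation: [-0.001, -0.02, 1.0, 0.0]
contact_force: [-0.4, 0.1, 0.6]
opening: 85.5
grip_force: 0.0
```

```bash
python3 - <<'E'
from h import *
s=manip.read_state(); K,E=cam("wrist"); print(s["eef_pos"],s["orientation"],s["joints"],K,E)
w=manip.capture("wrist"); cv2.imwrite("pics/w1.png",w[:,:,::-1])
t=manip.capture("top"); cv2.imwrite("pics/t2.png",t[:,:,::-1])
E
```

```text
[591.2948885  231.0810229  384.30403971] [-6.87095668e-04 -1.96566688e-02  9.99806548e-01  9.76423990e-05] [ 2.36242536e-01  3.47741633e-01  1.40629904e+00  4.94186666e-04
  1.38885212e+00 -1.37395940e+00] [[325.46009228   0.         276.97505385]
 [  0.         325.46009228 210.38919472]
 [  0.           0.           1.        ]] [[-4.09825865e-02  9.64167585e-01  2.62109319e-01  5.24056415e+02]
 [ 9.99159661e-01  3.93813280e-02  1.13614704e-02  2.27212702e+02]
 [ 6.32148406e-04  2.62354680e-01 -9.64971306e-01  3.54129891e+02]
 [ 0.00000000e+00  0.00000000e+00  0.00000000e+00  1.00000000e+00]]
```

View pics/w1.png

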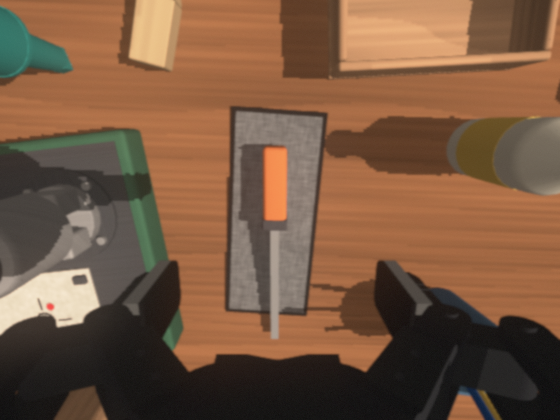

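View pics/t2.png

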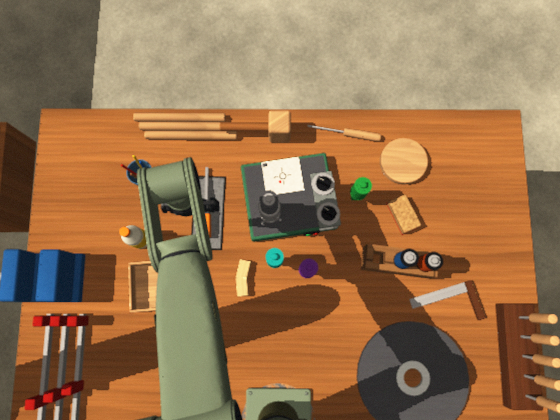

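The wrist view shows the drift handle from (275,147) to (275,221) and its tip at (275,338). The top view shows no further offcuts.

```bash
python3 - <<'E'
from h import *
c=cam("wrist")
a,b,t=cast(c,275,147,35)[:2],cast(c,276,220,35)[:2],cast(c,275,338,13)[:2]
print(a,b,t,np.linalg.norm(a-b),np.linalg.norm(t-a),np.degrees(np.arctan2(*(t-a)[::-1])))
print("green edge of sander y=70 at z45:",cast(c,140,130,45),cast(c,165,268,45))
print("offcut",cast(c,131,62,26),cast(c,172,69,26))
s=manip.read_state();print(rz(s).as_matrix()[:,1])
for n,z in(("spot",47),):print(cast(c,50,306,47))
E
```

```text
[547.68282914 226.90538245] [621.31725149 230.9116738 ] [778.20927118 236.11655343] 73.74332868843449 230.71039454766913 2.2881566913361464
green edge of sander y=70 at z45: [536.73047173 101.72845668  45.        ] [675.00279189 118.05810382  45.        ]
offcut [476.19139625  89.85992359  26.        ] [480.63753716 127.71244139  26.        ]
[-4.03431236e-02  9.99185862e-01  2.14330767e-04]
[723.33491626  -5.68007725  47.        ]
```

Emit:
play_rows:
  plan:
    - [[2,-2,-45],[0,0,0],0]
    - [[2,-2,-90],[0,0,0],0]
    - [[2,-2,-135],[0,0,0],0]
    - [[2,-2,-175],[0,0,0],0]
    - [[2,-2,-195],[0,0,0],0]
    - [[2,-2,-205],[0,0,0],0]
    - [[2,-2,-205],[0,0,0],255]
    - [[2,-2,-205],[0,0,0],255]
  force: 70

```text
time_s: 2.5
eef_pos: [594.7, 229.2, 181.4]
orientation: [0.001, -0.02, 1.0, 0.0]
contact_force: [0.6, 0.6, -0.8]
opening: 59.2
grip_force: 0.0
```

Emit:
play_rows:
  plan:
    - [[0,0,0],[0,0,0],255]
    - [[0,0,0],[0,0,0],255]
    - [[0,0,0],[0,0,0],255]
    - [[0,0,0],[0,0,0],255]
    - [[0,0,0],[0,0,0],255]

```text
time_s: 3.0
eef_pos: [595.2, 228.6, 181.8]
orientation: [0.002, -0.019, 1.0, 0.0]
contact_force: [-0.3, 0.7, 6.1]
opening: 22.7
grip_force: 70.5
```

```bash
python3 - <<'E'
from geo import *
im=cv2.imread("pics/top0.png"); c=cam("top"); hsv=cv2.cvtColor(im,cv2.COLOR_BGR2HSV)
m=cv2.inRange(hsv,(50,60,20),(90,255,160)); m[:140]=0;m[250:]=0;m[:,:235]=0;m[:,345:]=0
p=np.argwhere(m>0)[:,::-1].astype(float); W=np.array([cast(c,u,v,45)[:2] for u,v in p])
o=np.array([620,26.6]);t=np.radians(9.6)
for k in range(5):
    R=np.array([[np.cos(t),-np.sin(t)],[np.sin(t),np.cos(t)]]);L=(W-o)@R
    for nm,sel in(("left",abs(L[:,1]-66)<14),("far",abs(L[:,0]-166)<14),("near",abs(L[:,0]+71)<14)):
        q=L[sel]; 
        if k in(0,4) :
            vx,vy,x0,y0=cv2.fitLine(q.astype(np.float32),cv2.DIST_HUBER,0,.01,.01).ravel()
            print(nm,len(q),np.degrees(np.arctan2(vy,vx)),x0,y0)
    break
E
```

```text
left 218 -0.31257206 43.493233 66.61722
far 90 89.32689 163.47334 -69.344604
near 310 88.92978 -70.55943 -31.629276
```

Emit:
play_rows:
  plan:
    - [[0,0,40],[0,0,0],255]
    - [[0,10,80],[0,0,-8],255]
    - [[-5,30,110],[0,0,-16],255]
    - [[-15,43,110],[0,0,-24],255]
    - [[-15,43,110],[0,0,-32],255]
    - [[-15,43,110],[0,0,-40],255]
    - [[-15,43,110],[0,0,-48],255]
    - [[-15,43,110],[0,0,-56],255]

```text
time_s: 3.8
eef_pos: [578.5, 271.3, 288.8]
orientation: [-0.001, 0.455, 0.891, -0.001]
contact_force: [-0.0, 0.1, -2.2]
opening: 22.7
grip_force: 69.4
```

Emit:
play_rows:
  plan:
    - [[0,0,0],[0,0,-8],255]
    - [[0,0,0],[0,0,-16],255]
    - [[0,0,0],[0,0,-24],255]
    - [[0,0,0],[0,0,-27.3],255]
    - [[0,0,0],[0,0,-27.3],255]
    - [[0,0,0],[0,0,-27.3],255]

```text
time_s: 4.4
eef_pos: [578.8, 271.3, 289.1]
orientation: [-0.0, 0.65, 0.76, -0.001]
contact_force: [0.2, 0.1, -2.7]
opening: 22.7
grip_force: 69.4
```

```bash
python3 - <<'E'
from h import *
s=manip.read_state(); K,E=cam("wrist"); print(s["eef_pos"],rz(s).as_matrix()[:,0],s["joints"],E)
np.savez("w2.npz",K=K,E=E)
w=manip.capture("wrist"); cv2.imwrite("pics/w2.png",w[:,:,::-1])
E
```

```text
[578.81372693 271.26031476 289.06473083] [-1.55969044e-01  9.87761937e-01 -1.12838354e-04] [3.02973958e-01 4.48535796e-01 1.47528684e+00 7.80693737e-05
 1.21904086e+00 1.46338656e-01] [[ 9.87500912e-01  1.52405808e-01  4.01798265e-02  5.67859127e+02]
 [ 1.57606743e-01 -9.52511266e-01 -2.60542518e-01  3.35914360e+02]
 [-1.43645561e-03  2.63618585e-01 -9.64625926e-01  2.58797246e+02]
 [ 0.00000000e+00  0.00000000e+00  0.00000000e+00  1.00000000e+00]]
```

View pics/w2.png

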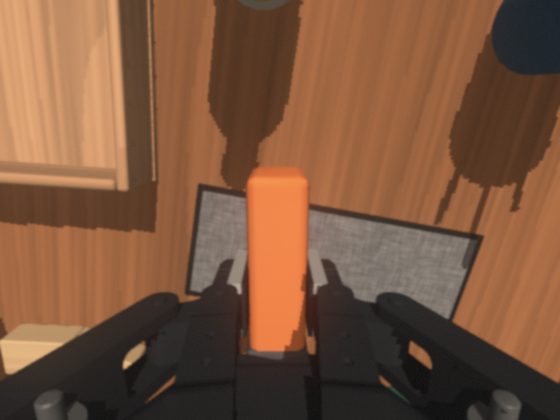

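The wrist view shows the drift firmly held at image centre, with the nose hidden behind the gripper. Checking from the fixed cameras.

```bash
python3 - <<'E'
from h import *
t=manip.capture("top"); s=manip.capture("scene")
a=cv2.resize(t[150:250,180:320],(560,400),interpolation=cv2.INTER_CUBIC)
pc=proj(cam("scene"),[620,60,120]); print(pc); u,v=pc.astype(int)
b=cv2.resize(s[v-60:v+60,u-35:u+35],(233,400),interpolation=cv2.INTER_CUBIC); print(u-35,v-60)
cv2.imwrite("pics/c3.png",np.hstack([a,b])[:,:,::-1])
E
```

```text
[310.35020145 210.21582776]
275 150
```

View pics/c3.png

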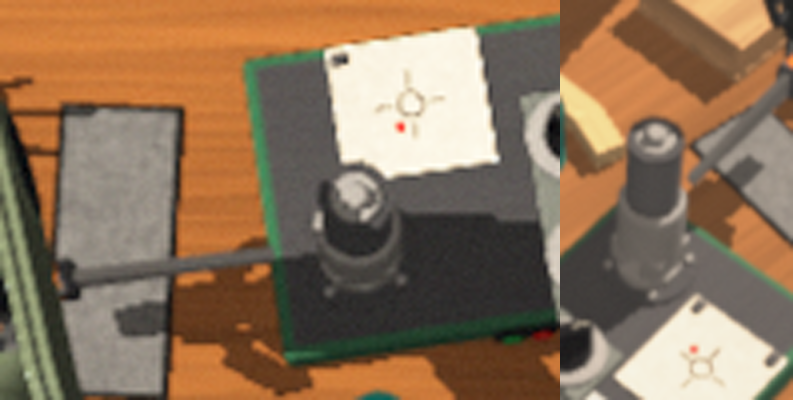

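```bash
python3 - <<'E'
from h import *
c=cam("top"); P=lambda x,y,z:cast(c,180+x/4-.4,150+y/4-.4,z)[:2].round(1)
print("tip",P(272,257,120),"blade mid",P(180,268,127), "blade near handle",P(90,279,138))
print("predicted tip from TCP", (np.array([578.8,271.3])+(-183)*np.array([-.156,.988])))
print("drum top sides z240",P(320,188,240),P(384,188,240),"nut",P(355,195,252))
print("nose sides z155",P(318,240,155),P(403,235,155),"near rim",P(362,287,45))
print("bolts z50",P(330,291,50),P(402,281,50))
print("spot",P(401,127,47),"mark",P(410,102,47))
print("rim left corners",P(246,62,45),P(290,360,45))
E
```

```text
tip [603.2  93.7] blade mid [593.3 160.5] blade near handle [582.8 224.5]
predicted tip from TCP [607.348  90.496]
drum top sides z240 [627.8  54.1] [628.   10.8] nut [620.3  30.1]
nose sides z155 [609.1  58.5] [613.   -2.6] near rim [594.4  28.5]
bolts z50 [590.2  53. ] [598.3  -2.5]
spot [721.7  -1.2] mark [742.   -8.2]
rim left corners [774.8 121.8] [537.1  83.4]
```

Emit:
play_rows:
  plan:
    - [[2.5,0,-30],[0,0,0],255]
    - [[2.5,0,-44],[0,0,0],255]
    - [[4,-10,-44],[0,0,0],255]
    - [[5.7,-20,-44],[0,0,0],255]
    - [[7.2,-30,-44],[0,0,0],255]
    - [[8,-35,-44],[0,0,0],255]
    - [[8.8,-40,-44],[0,0,0],255]
    - [[8.8,-40,-44],[0,0,0],255]

```text
time_s: 5.35
eef_pos: [588.4, 230.6, 246.4]
orientation: [0.0, 0.651, 0.759, 0.0]
contact_force: [0.2, 0.7, -2.2]
opening: 23.1
grip_force: 69.3
```

Emit:
play_rows:
  plan:
    - [[0,0,-2],[0,0,0],255]
    - [[1.6,-10,-3],[0,0,0],255]
    - [[3.2,-20,-3],[0,0,0],255]
    - [[4.7,-30,-3],[0,0,0],255]
    - [[6.3,-40,-3],[0,0,0],255]
    - [[6.3,-40,-4],[0,0,0],255]
    - [[6.3,-40,-4],[0,0,0],255]

```text
time_s: 6.05
eef_pos: [594.5, 190.8, 241.9]
orientation: [0.0, 0.65, 0.76, 0.0]
contact_force: [-0.7, 0.9, -2.1]
opening: 22.8
grip_force: 69.6
```

Emit:
play_rows:
  plan:
    - [[1.6,-10,0],[0,0,0],255]
    - [[3.2,-20,0],[0,0,0],255]
    - [[4.7,-30,0],[0,0,0],255]
    - [[6.3,-40,0],[0,0,0],255]
    - [[7.8,-48,0],[0,0,0],255]
    - [[9,-56,0],[0,0,0],255]
    - [[10.1,-64,0],[0,0,0],255]
    - [[10.1,-64,0],[0,0,0],255]
  force: 100

```text
time_s: 6.85
eef_pos: [604.4, 126.9, 241.9]
orientation: [-0.0, 0.65, 0.76, 0.0]
contact_force: [0.5, 3.1, -0.5]
opening: 22.3
grip_force: 101.2
```

Emit:
play_rows:
  plan:
    - [[0.8,-5,0],[0,0,0],255]
    - [[1.9,-12,0],[0,0,0],255]
    - [[1.9,-12,0],[0,0,0],255]
    - [[1.9,-12,0],[0,0,0],255]

```text
time_s: 7.25
eef_pos: [606.3, 115.4, 241.9]
orientation: [-0.0, 0.65, 0.76, 0.0]
contact_force: [-1.6, 2.6, 0.8]
opening: 22.1
grip_force: 101.2
```

```bash
python3 - <<'E'
from h import *
t=manip.capture("top"); s=manip.capture("scene")
cs=cam("scene")
b=s[130:250,265:345]; a=cv2.imread("pics/scene0.png")[130:250,265:345,::-1]
cv2.imwrite("pics/c4.png",cv2.resize(np.hstack([a,b])[:,:,::-1],None,fx=4.5,fy=4.5,interpolation=cv2.INTER_CUBIC))
print(proj(cs,[620,28,252]),proj(cs,[620,28,257]))
E
```

```text
[304.13514552 188.84318716] [304.19793738 187.75716594]
```

View pics/c4.png

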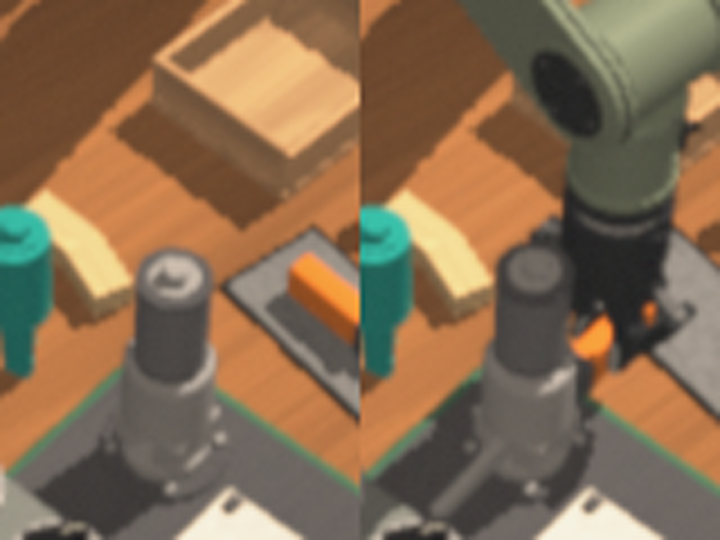

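Emit:
play_rows:
  plan:
    - [[-3.2,20,0],[0,0,0],255]
    - [[-6.3,40,0],[0,0,0],255]
    - [[-9.5,60,1],[0,0,0],255]
    - [[-12.6,80,2],[0,0,0],255]
    - [[-15.8,100,3],[0,0,0],255]
    - [[-19,120,3],[0,0,0],255]
    - [[-22,140,3],[0,0,0],255]
    - [[-25.3,160,3],[0,0,0],255]

```text
time_s: 8.15
eef_pos: [580.8, 275.5, 243.9]
orientation: [0.0, 0.65, 0.76, -0.001]
contact_force: [-0.4, -1.0, -1.6]
opening: 22.5
grip_force: 101.1
```

Emit:
play_rows:
  plan:
    - [[0,0,30],[0,0,8],255]
    - [[0,0,45],[0,0,16],255]
    - [[0,0,45],[0,0,24],255]
    - [[0,0,45],[0,0,32],255]
    - [[0,0,45],[0,0,40],255]
    - [[0,0,45],[0,0,48],255]
    - [[0,0,45],[0,0,56],255]
    - [[0,0,45],[0,0,64],255]

```text
time_s: 8.95
eef_pos: [580.9, 274.7, 288.8]
orientation: [-0.0, 0.146, 0.989, -0.001]
contact_force: [-0.1, 0.1, -2.7]
opening: 22.3
grip_force: 100.9
```

Emit:
play_rows:
  plan:
    - [[5,-20,0],[0,0,8],255]
    - [[14,-45,0],[0,0,16],255]
    - [[14,-45,-40],[0,0,19.3],255]
    - [[14,-45,-80],[0,0,19.3],255]
    - [[14,-45,-95],[0,0,19.3],255]
    - [[14,-45,-102],[0,0,19.3],255]
    - [[14,-45,-104],[0,0,19.3],255]
    - [[14,-45,-104],[0,0,19.3],255]

```text
time_s: 9.75
eef_pos: [595.9, 230.8, 187.2]
orientation: [0.001, -0.019, 1.0, 0.0]
contact_force: [-0.1, 0.7, -2.4]
opening: 22.5
grip_force: 100.8
```

Emit:
play_rows:
  plan:
    - [[0,0,-3],[0,0,0],255]
    - [[0,0,-5.5],[0,0,0],255]
    - [[0,0,-5.5],[0,0,0],120]
    - [[0,0,-5.5],[0,0,0],0]
    - [[0,0,-5.5],[0,0,0],0]
    - [[0,0,20],[0,0,0],0]
    - [[0,0,60],[0,0,0],0]
    - [[0,0,100],[0,0,0],0]

```text
time_s: 10.55
eef_pos: [594.5, 230.3, 286.0]
orientation: [-0.001, -0.019, 1.0, -0.0]
contact_force: [1.1, 0.2, 0.8]
opening: 85.5
grip_force: 0.0
```

Emit:
play_rows:
  plan:
    - [[0,0,40],[0,0,-8],0]
    - [[0,0,80],[0,0,-16],0]
    - [[0,0,120],[0,0,-24],0]
    - [[0,0,155],[0,0,-32],0]
    - [[0,-40,155],[0,0,-40],0]
    - [[4,-80,155],[0,0,-48],0]
    - [[8,-120,155],[0,0,-56],0]
    - [[12,-160,155],[0,0,-64],0]

```text
time_s: 11.35
eef_pos: [606.7, 69.1, 441.1]
orientation: [0.0, 0.516, 0.857, 0.0]
contact_force: [0.2, -0.5, -0.2]
opening: 85.0
grip_force: 0.0
```

Emit:
play_rows:
  plan:
    - [[4,-40,0],[0,0,-8],0]
    - [[8,-80,0],[0,0,-16],0]
    - [[12,-100,0],[0,0,-24],0]
    - [[12,-100,0],[0,0,-32],0]
    - [[12,-100,0],[0,0,-34.6],0]
    - [[12,-100,0],[0,0,-34.6],0]

```text
time_s: 11.95
eef_pos: [618.9, -30.0, 440.8]
orientation: [0.0, 0.746, 0.666, 0.0]
contact_force: [-0.1, -0.2, 0.8]
opening: 85.2
grip_force: 0.0
```

```bash
python3 - <<'E'
from h import *
s=manip.read_state(); K,E=cam("wrist"); print(s["eef_pos"],rz(s).as_matrix()[:,1],s["joints"],E[:3,3])
np.savez("w5.npz",K=K,E=E)
w=manip.capture("wrist"); cv2.imwrite("pics/w5.png",w[:,:,::-1])
c=(K,E); print(proj(c,[620,27.5,252]),proj(c,[620,27.5,259]))
E
```

```text
[618.85694691 -30.01735604 440.75516361] [ 9.93713439e-01 -1.11953541e-01  8.09896709e-05] [-1.88050762e-01  2.76027319e-01  1.38170088e+00  2.57764820e-05
  1.48378518e+00 -7.58642686e-02] [625.82647381  35.0228632  410.53289906]
[266.60577345 139.12784558] [266.1316684  139.93214757]
```

View pics/w5.png

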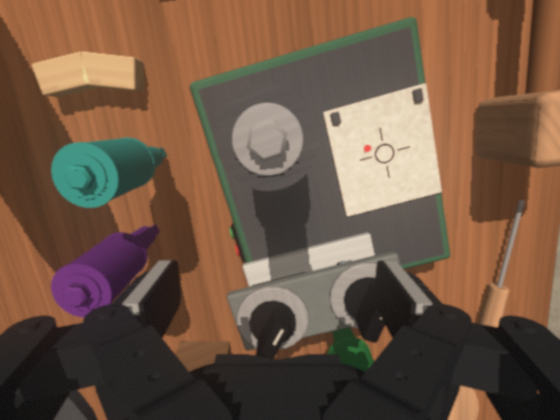

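The wrist view shows the worn drum's nut at (268,140), base corners (192,88), (414,20), (448,255), spot (367,148), ring (385,153) and knob discs near (270,318) and (365,295).

```bash
python3 - <<'E'
from geo import *
f=np.load("w5.npz");c=(f["K"],f["E"]);P=lambda u,v,z:cast(c,u,v,z)[:2].round(1)
print("nut",P(268,140,252),P(268,140,258))
# circle of drum top z=240-247 : bounds (232..303),(102..176)
print("drum ctr",P(267.5,139,240),P(267.5,139,247), "dia",P(232,139,240),P(303,139,240),P(232,139,247),P(303,139,247))
o,t,e=fit([[-75,70],[170,70],[170,-205]],[P(192,88,45),P(414,20,45),P(449,256,45)]);print("sander",o,np.degrees(t),e)
s,m=P(367,148,47),P(385,153,47)
o=np.array([620.,27.5]);t=np.radians(9.1)
R=np.array([[np.cos(t),-np.sin(t)],[np.sin(t),np.cos(t)]]);B=o+R@[45,-166]
ang=lambda p:np.arctan2(*(p-B)[::-1])
print(s,m,"B",B,"A",o+R@[-45,-166],"knob px",P(270,322,150),P(365,297,150))
print("da",-(ang(m)-ang(s))/.127,"db",(np.linalg.norm(m-B)-np.linalg.norm(s-B))/16)
im=cv2.imread("pics/w5.png")
cv2.imwrite("pics/k5.png",cv2.resize(im[250:370,200:440],None,fx=3,fy=3,interpolation=cv2.INTER_CUBIC))
E
```

```text
nut [620.6  27. ] [620.8  27.3]
drum ctr [620.   26.9] [620.3  27.3] dia [601.9  28.9] [638.1  24.9] [602.9  29.2] [637.6  25.4]
sander [619.02961776  24.54870665] 9.273563148043413 [7.2 4.2 7.7]
[721.1  -3.9] [740.7 -11.5] B [ 690.68786047 -129.29357889] A [ 601.82061786 -143.52780495] knob px [ 599.9 -140.3] [ 687.4 -124.3]
da 1.2879608515771443 db -0.06612519935756023
```

Emit:
play_rows:
  plan:
    - [[1,30,0],[0,0,0],0]
    - [[1,58,0],[0,0,0],0]
    - [[1,58,-20],[0,0,0],0]
    - [[1,58,-40],[0,0,0],0]
    - [[1,58,-55],[0,0,0],0]
    - [[1,58,-58],[0,0,0],0]
    - [[1,58,-58],[0,0,0],0]

```text
time_s: 12.7
eef_pos: [619.8, 28.4, 382.1]
orientation: [-0.001, 0.745, 0.667, -0.0]
contact_force: [0.3, -0.0, 0.1]
opening: 85.9
grip_force: 0.0
```

Emit:
play_rows:
  plan:
    - [[0.4,-1,0],[0,0,0],255]
    - [[0.4,-1,0],[0,0,0],255]
    - [[0.4,-1,0],[0,0,0],255]
    - [[0.4,-1,0],[0,0,0],255]
    - [[0.4,-1,0],[0,0,0],255]
    - [[0.4,-1,0],[0,0,0],255]
  force: 80

```text
time_s: 13.3
eef_pos: [620.6, 27.4, 383.8]
orientation: [0.001, 0.745, 0.667, 0.001]
contact_force: [-0.4, 0.0, 4.2]
opening: 48.5
grip_force: 82.1
```

Emit:
play_rows:
  plan:
    - [[0.4,-1,8],[0,0,0],255]
    - [[0.4,-1,16],[0,0,0],255]
    - [[0.4,-1,26],[0,0,0],255]
    - [[0.4,-1,40],[0,0,0],255]
    - [[0.4,-1,70],[0,0,0],255]
    - [[0.4,-1,100],[0,0,0],255]
    - [[0.4,-1,100],[0,0,0],255]

```text
time_s: 14.0
eef_pos: [621.1, 26.3, 489.8]
orientation: [0.004, 0.745, 0.667, 0.003]
contact_force: [0.6, -0.5, -2.4]
opening: 48.6
grip_force: 84.8
```

View pics/k5.png

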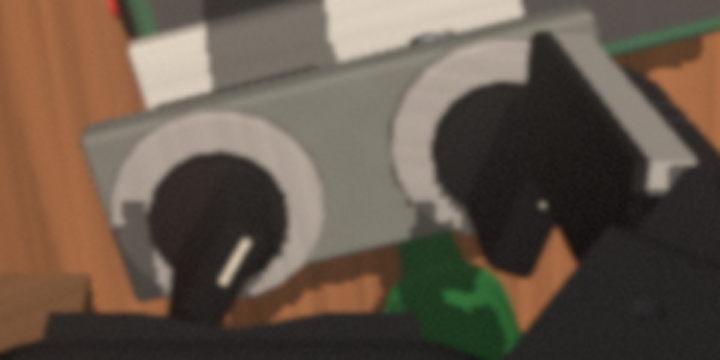

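Emit:
play_rows:
  plan:
    - [[-17,-42,5],[0,0,0],255]
    - [[-35,-84,10],[0,0,0],255]
    - [[-52,-127,10],[0,0,0],255]
    - [[-70,-170,10],[0,0,0],255]
    - [[-87,-212,10],[0,0,0],255]
    - [[-105,-254,10],[0,0,0],255]
    - [[-122,-297,10],[0,0,0],255]
    - [[-140,-339,10],[0,0,0],255]

```text
time_s: 14.8
eef_pos: [479.1, -313.8, 491.2]
orientation: [-0.002, 0.745, 0.667, -0.0]
contact_force: [1.0, -0.9, -3.9]
opening: 48.3
grip_force: 84.6
```

Emit:
play_rows:
  plan:
    - [[0,0,0],[0,0,0],255]
    - [[0,0,0],[0,0,0],255]

```text
time_s: 15.0
eef_pos: [479.6, -313.5, 491.1]
orientation: [-0.002, 0.746, 0.665, -0.0]
contact_force: [0.0, 0.1, -3.8]
opening: 48.6
grip_force: 84.6
```

```bash
python3 - <<'E'
from h import *
s=manip.read_state(); K,E=cam("wrist"); print(s["eef_pos"],rz(s).as_matrix()[:,1],s["joints"],E[:3,3])
np.savez("w6.npz",K=K,E=E)
w=manip.capture("wrist"); cv2.imwrite("pics/w6.png",w[:,:,::-1])
E
```

```text
[ 479.5833416  -313.45921383  491.13364895] [ 0.99343414 -0.11435919 -0.00325339] [-7.29993944e-01  1.50707942e-01  1.42952481e+00  2.40923969e-04
  1.56551453e+00 -6.15380950e-01] [ 486.60657768 -248.33104983  461.02552964]
```

View pics/w6.png

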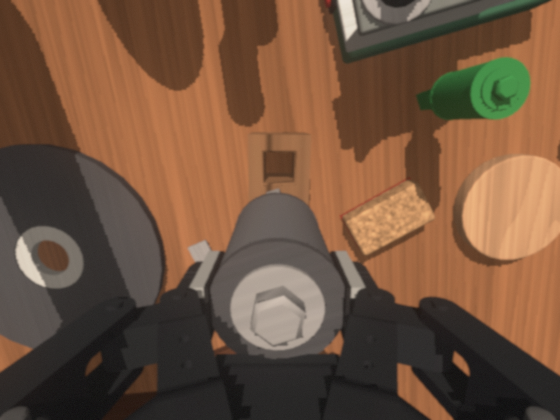

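The wrist view shows the held worn drum centrally, and the rack's end edge (249,133)–(309,134) with the empty hole around (280,166).

```bash
python3 - <<'E'
from h import *
f=np.load("w6.npz");c=(f["K"],f["E"])
a,b=cast(c,249,133,82),cast(c,309,134,82); print(a,b,np.linalg.norm(a-b),np.degrees(np.arctan2(*(b-a)[:2][::-1])))
for t in(-6.3,-7): r=np.radians(t); print((a+b)[:2]/2-38*np.array([-np.sin(r),np.cos(r)]))
print("hole",cast(c,280,166,82),cast(c,263,151,82),cast(c,298,151,82))
# held drum axis
print("nut",cast(c,277,315,491-155+27))
E
```

```text
[ 452.43130712 -256.16213093   82.        ] [ 519.91221218 -264.91904455   82.        ] 68.04671986215274 -7.393883062204707
[ 482.00185583 -298.31110405]
[ 481.5407246 -298.2573415]
hole [ 483.23556632 -297.26229027   82.        ] [ 465.71231023 -277.94148392   82.        ] [ 505.69371299 -282.46396711   82.        ]
nut [ 479.10609635 -311.42912054  363.        ]
```

Emit:
play_rows:
  plan:
    - [[2.4,16.5,-10],[0,0,0],255]
    - [[2.4,16.5,-50],[0,0,0],255]
    - [[2.4,16.5,-90],[0,0,0],255]
    - [[2.4,16.5,-105],[0,0,0],255]
    - [[2.4,16.5,-115],[0,0,0],255]
    - [[2.4,16.5,-125],[0,0,0],255]
    - [[2.4,16.5,-125],[0,0,0],255]

```text
time_s: 15.75
eef_pos: [483.4, -296.0, 367.6]
orientation: [-0.0, 0.745, 0.667, 0.0]
contact_force: [-0.4, 0.1, -4.4]
opening: 48.3
grip_force: 84.4
```

Emit:
play_rows:
  plan:
    - [[0,0,-10],[0,0,0],255]
    - [[0,0,-20],[0,0,0],255]
    - [[0,0,-30],[0,0,0],255]
    - [[0,0,-38],[0,0,0],255]
    - [[0,0,-38],[0,0,0],255]

```text
time_s: 16.25
eef_pos: [482.5, -295.7, 327.6]
orientation: [-0.002, 0.746, 0.666, -0.0]
contact_force: [-1.0, 1.0, -5.0]
opening: 48.3
grip_force: 84.5
```

Emit:
play_rows:
  plan:
    - [[0,0,-8],[0,0,0],255]
    - [[0,0,-15],[0,0,0],255]
    - [[0,0,-19],[0,0,0],255]
    - [[0,0,-21],[0,0,0],255]
    - [[0,0,-21],[0,0,0],255]

```text
time_s: 16.75
eef_pos: [483.1, -296.1, 308.4]
orientation: [-0.0, 0.745, 0.667, -0.0]
contact_force: [-0.1, 0.1, -5.2]
opening: 48.1
grip_force: 84.5
```

Emit:
play_rows:
  plan:
    - [[0,0,-2],[0,0,0],255]
    - [[0,0,-3],[0,0,0],255]
    - [[0,0,-3],[0,0,0],255]

```text
time_s: 17.05
eef_pos: [483.1, -296.1, 305.7]
orientation: [0.0, 0.745, 0.667, -0.0]
contact_force: [0.0, -0.9, -4.1]
opening: 48.4
grip_force: 84.5
```

Emit:
play_rows:
  plan:
    - [[0,0,-2],[0,0,0],255]
    - [[0,0,-3],[0,0,0],255]
    - [[0,0,-3],[0,0,0],255]

```text
time_s: 17.35
eef_pos: [483.1, -296.1, 302.5]
orientation: [-0.0, 0.745, 0.667, -0.0]
contact_force: [-0.1, -0.5, -5.2]
opening: 48.5
grip_force: 84.5
```

Emit:
play_rows:
  plan:
    - [[0,0,-2],[0,0,0],255]
    - [[0,0,-4],[0,0,0],255]
    - [[0,0,-4],[0,0,0],255]

```text
time_s: 17.65
eef_pos: [483.2, -296.3, 299.5]
orientation: [0.0, 0.745, 0.667, -0.0]
contact_force: [-2.2, 1.0, 1.9]
opening: 48.3
grip_force: 85.5
```

Emit:
play_rows:
  plan:
    - [[0,0,0],[0,0,0],100]
    - [[0,0,0],[0,0,0],0]
    - [[0,0,0],[0,0,0],0]
    - [[0,0,0],[0,0,0],0]
    - [[0,0,30],[0,0,0],0]
    - [[0,0,70],[0,0,0],0]
    - [[0,0,110],[0,0,0],0]
    - [[0,-40,115],[0,0,0],0]

```text
time_s: 18.45
eef_pos: [485.0, -334.2, 420.9]
orientation: [0.005, 0.744, 0.668, 0.002]
contact_force: [0.6, -0.9, 0.6]
opening: 85.2
grip_force: 0.0
```

Emit:
play_rows:
  plan:
    - [[-5,-40,0],[0,0,0],0]
    - [[-10,-80,0],[0,0,0],0]
    - [[-15,-120,0],[0,0,0],0]
    - [[-18,-155,0],[0,0,0],0]
    - [[-18,-155,0],[0,0,0],0]
    - [[-18,-155,0],[0,0,0],0]

```text
time_s: 19.05
eef_pos: [464.8, -491.7, 413.0]
orientation: [-0.001, 0.746, 0.666, 0.0]
contact_force: [0.0, 0.4, -0.3]
opening: 85.6
grip_force: 0.0
```

```bash
python3 - <<'E'
from h import *
s=manip.read_state(); K,E=cam("wrist"); print(s["eef_pos"],rz(s).as_matrix()[:,1],s["joints"],E[:3,3])
np.savez("w7.npz",K=K,E=E)
w=manip.capture("wrist"); cv2.imwrite("pics/w7.png",w[:,:,::-1])
print(proj((K,E),[466,-432,174]))
E
```

```text
[ 464.75842207 -491.68856261  413.00496442] [ 9.93615299e-01 -1.12820443e-01 -4.30072248e-04] [-9.41419085e-01  4.15129413e-01  1.25554939e+00  5.62141845e-04
  1.47215965e+00 -8.28413339e-01] [ 471.78369032 -426.60906729  382.82068391]
[268.96006187 131.87540672]
```

View pics/w7.png

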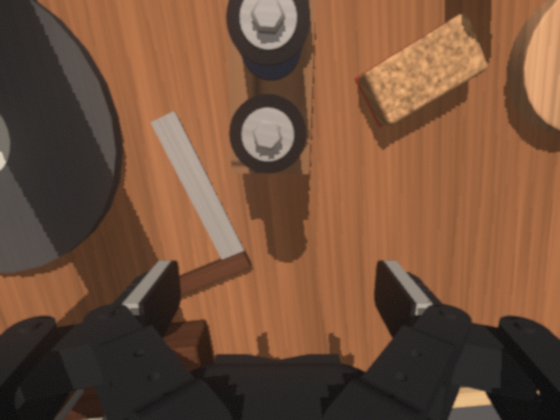

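Wrist view: fresh drum's nut at (267,133), blue at (268,18).

```bash
python3 - <<'E'
from h import *
f=np.load("w7.npz");c=(f["K"],f["E"])
print("fresh",cast(c,267,133,174),cast(c,268.5,133,162),"blue",cast(c,268,18,174))
a=cv2.imread("pics/w5.png")[95:185,222:312];b=cv2.imread("pics/w7.png")[88:178,222:312]
g=[cv2.createCLAHE(3,(2,2)).apply(cv2.cvtColor(x,cv2.COLOR_BGR2GRAY)) for x in(a,b)]
cv2.imwrite("pics/nuts.png",cv2.resize(np.hstack(g),None,fx=4,fy=4,interpolation=cv2.INTER_CUBIC))
E
```

```text
fresh [ 464.70309432 -432.54226107  174.        ] [ 465.28073633 -432.99332859  162.        ] blue [ 472.91366557 -368.93648735  174.        ]
```

View pics/nuts.png

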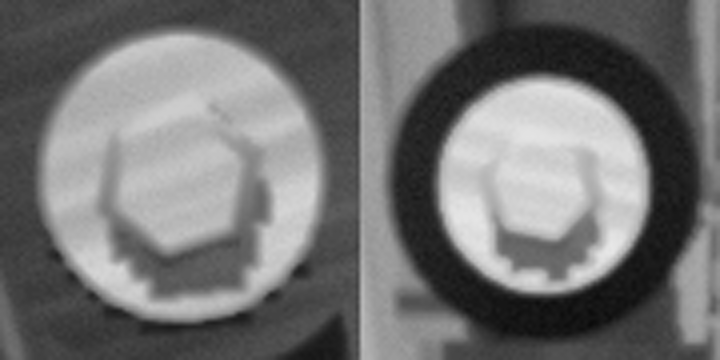

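Emit:
play_rows:
  plan:
    - [[0.3,40,0],[0,0,0],0]
    - [[0.3,59,0],[0,0,0],0]
    - [[0.3,59,-40],[0,0,0],0]
    - [[0.3,59,-80],[0,0,0],0]
    - [[0.3,59,-105],[0,0,0],0]
    - [[0.3,59,-111],[0,0,0],0]
    - [[0.3,59,-111],[0,0,0],255]
    - [[0.3,59,-111],[0,0,0],255]
  force: 90

```text
time_s: 19.9
eef_pos: [466.2, -432.2, 304.9]
orientation: [0.002, 0.745, 0.667, -0.0]
contact_force: [0.3, -0.6, -0.1]
opening: 58.8
grip_force: 0.0
```

Emit:
play_rows:
  plan:
    - [[0,0,0],[0,0,0],255]
    - [[0,0,0],[0,0,0],255]
    - [[0,0,0],[0,0,0],255]
    - [[0,0,0],[0,0,0],255]

```text
time_s: 20.3
eef_pos: [465.9, -432.9, 305.9]
orientation: [0.002, 0.746, 0.667, -0.0]
contact_force: [-1.7, 1.2, 6.2]
opening: 47.7
grip_force: 93.0
```

Emit:
play_rows:
  plan:
    - [[0,0,20],[0,0,0],255]
    - [[0,0,55],[0,0,0],255]
    - [[0,0,95],[0,0,0],255]
    - [[0,0,135],[0,0,0],255]
    - [[0,0,175],[0,0,0],255]
    - [[0,0,188],[0,0,0],255]
    - [[0,0,188],[0,0,0],255]

```text
time_s: 21.0
eef_pos: [465.6, -432.3, 493.4]
orientation: [0.003, 0.745, 0.667, -0.0]
contact_force: [-0.1, -0.7, -4.3]
opening: 47.5
grip_force: 93.8
```

Emit:
play_rows:
  plan:
    - [[0,45,5],[0,0,-6],255]
    - [[0,90,8],[0,0,-12],255]
    - [[10,135,8],[0,0,-18],255]
    - [[20,180,8],[0,0,-24],255]
    - [[35,222,8],[0,0,-30],255]
    - [[55,264,8],[0,0,-36],255]
    - [[75,305,8],[0,0,-42],255]
    - [[95,345,8],[0,0,-44],255]

```text
time_s: 21.8
eef_pos: [560.4, -85.1, 494.5]
orientation: [-0.002, 0.941, 0.338, -0.003]
contact_force: [0.7, -0.3, -4.4]
opening: 48.0
grip_force: 94.2
```

Emit:
play_rows:
  plan:
    - [[20,40,0],[0,0,0],255]
    - [[40,80,0],[0,0,0],255]
    - [[59.5,115,0],[0,0,0],255]
    - [[59.5,115,0],[0,0,0],255]
    - [[59.5,115,0],[0,0,0],255]

```text
time_s: 22.3
eef_pos: [619.8, 28.9, 494.3]
orientation: [-0.001, 0.941, 0.34, -0.003]
contact_force: [-0.5, -1.1, -4.3]
opening: 48.0
grip_force: 94.0
```

```bash
python3 - <<'E'
from h import *
s=manip.read_state(); print(s["eef_pos"],rz(s).as_matrix().round(4),s["joints"].round(3))
E
```

```text
[619.79967238  28.94154406 494.28029622] [[ 0.7691  0.6391 -0.0073]
 [ 0.6391 -0.7691  0.    ]
 [-0.0056 -0.0047 -1.    ]] [-9.300e-02  2.540e-01  1.301e+00 -1.000e-03  1.594e+00  7.850e-01]
```

Emit:
play_rows:
  plan:
    - [[0.6,-1.6,-15],[0,0,0],255]
    - [[0.6,-1.6,-30],[0,0,0],255]
    - [[0.6,-1.6,-45],[0,0,0],255]
    - [[0.6,-1.6,-55],[0,0,0],255]
    - [[0.6,-1.6,-65],[0,0,0],255]
    - [[0.6,-1.6,-75],[0,0,0],255]
    - [[0.6,-1.6,-75],[0,0,0],255]

```text
time_s: 23.0
eef_pos: [620.3, 25.7, 420.6]
orientation: [-0.0, 0.941, 0.338, -0.001]
contact_force: [2.8, 0.5, -5.0]
opening: 48.0
grip_force: 95.2
```

Emit:
play_rows:
  plan:
    - [[0,1.2,-6],[0,0,0],255]
    - [[0,1.2,-12],[0,0,0],255]
    - [[0,1.2,-18],[0,0,0],255]
    - [[0,1.2,-22],[0,0,0],255]
    - [[0,1.2,-22],[0,0,0],255]

```text
time_s: 23.5
eef_pos: [620.8, 27.1, 401.2]
orientation: [0.001, 0.941, 0.339, 0.0]
contact_force: [3.6, -2.9, -5.2]
opening: 47.8
grip_force: 95.0
```

Emit:
play_rows:
  plan:
    - [[0,0,-3],[0,0,0],255]
    - [[0,0,-6],[0,0,0],255]
    - [[0,0,-6],[0,0,0],255]

```text
time_s: 23.8
eef_pos: [620.8, 27.4, 397.5]
orientation: [0.001, 0.941, 0.339, 0.001]
contact_force: [1.3, -2.6, 3.9]
opening: 48.2
grip_force: 96.5
```

Emit:
play_rows:
  plan:
    - [[0,0,-1],[0,0,5],255]
    - [[0,0,-1],[0,0,10],255]
    - [[0,0,-1],[0,0,15],255]
    - [[0,0,-1],[0,0,20],255]
    - [[0,0,-1],[0,0,25],255]
    - [[0,0,-1],[0,0,30],255]

```text
time_s: 24.4
eef_pos: [621.1, 27.7, 397.4]
orientation: [0.001, 0.82, 0.572, 0.002]
contact_force: [1.3, -1.3, 5.3]
opening: 47.8
grip_force: 96.3
```

Emit:
play_rows:
  plan:
    - [[0,0,-4],[0,0,0],255]
    - [[0,0,-4],[0,0,6],255]
    - [[0,0,-4],[0,0,12],255]
    - [[0,0,-4],[0,0,18],255]
    - [[0,0,-4],[0,0,24],255]
    - [[0,0,-4],[0,0,30],255]
    - [[0,0,-4],[0,0,36],255]
    - [[0,0,-4],[0,0,42],255]

```text
time_s: 25.2
eef_pos: [621.1, 28.4, 392.0]
orientation: [0.001, 0.56, 0.828, 0.002]
contact_force: [3.6, -0.3, -0.1]
opening: 47.9
grip_force: 95.5
```

Emit:
play_rows:
  plan:
    - [[0,0,-3],[0,0,2],255]
    - [[0,0,-6],[0,0,-2],255]
    - [[0,0,-8],[0,0,2],255]
    - [[0,0,-10],[0,0,-1],255]
    - [[0,0,-12],[0,0,2],255]
    - [[0,0,-12],[0,0,0],255]

```text
time_s: 25.8
eef_pos: [621.3, 28.4, 383.4]
orientation: [0.002, 0.562, 0.827, 0.002]
contact_force: [-1.6, 0.5, 12.5]
opening: 47.4
grip_force: 97.1
```

Emit:
play_rows:
  plan:
    - [[0,0,-4],[0,0,3],255]
    - [[0,0,-4],[0,0,-3],255]
    - [[0,0,-4],[0,0,0],255]
    - [[0,0,-4],[0,0,0],255]

```text
time_s: 26.2
eef_pos: [621.4, 28.3, 383.2]
orientation: [0.003, 0.561, 0.827, 0.003]
contact_force: [-6.5, 0.7, 25.3]
opening: 47.8
grip_force: 98.6
```

Emit:
play_rows:
  plan:
    - [[0,0,6],[0,0,0],255]
    - [[0,0,11],[0,0,0],255]
    - [[0,0,11],[0,0,0],100]
    - [[0,0,11],[0,0,0],0]
    - [[0,0,11],[0,0,0],0]
    - [[0,0,11],[0,0,0],0]
    - [[0,0,40],[0,0,0],0]
    - [[0,0,70],[0,0,0],0]

```text
time_s: 27.0
eef_pos: [620.0, 27.5, 443.3]
orientation: [-0.002, 0.562, 0.827, -0.001]
contact_force: [0.6, -0.3, -0.2]
opening: 85.6
grip_force: 0.0
```

Emit:
play_rows:
  plan:
    - [[-6,-40,0],[0,0,-8],0]
    - [[-12,-80,0],[0,0,-16],0]
    - [[-18,-120,0],[0,0,-24],0]
    - [[-24,-160,0],[0,0,-32],0]
    - [[-41,-190,-10],[0,0,-40],0]
    - [[-41,-205,-15],[0,0,-48],0]
    - [[-41,-205,-20],[0,0,-54.6],0]
    - [[-41,-205,-20],[0,0,-54.6],0]

```text
time_s: 27.8
eef_pos: [578.9, -178.2, 423.4]
orientation: [-0.001, 0.879, 0.477, -0.001]
contact_force: [0.4, -0.0, -0.3]
opening: 85.4
grip_force: 0.0
```

```bash
python3 - <<'E'
from h import *
s=manip.read_state(); K,E=cam("wrist"); print(s["eef_pos"],rz(s).as_matrix()[:,1],s["joints"],E[:3,3])
np.savez("w8.npz",K=K,E=E)
w=manip.capture("wrist"); cv2.imwrite("pics/w8.png",w[:,:,::-1])
print(proj((K,E),[602.3,-143.5,150]),proj((K,E),[602.3,-143.5,182]))
E
```

```text
[ 578.92531628 -178.16906526  423.43513563] [ 0.83799523 -0.5456695  -0.00296529] [-4.41394639e-01  2.58464895e-01  1.43918889e+00  1.74020236e-04
  1.44690813e+00  1.35773956e-01] [ 614.76385192 -123.47415563  393.1858923 ]
[278.66145712 154.38273543] [278.74537939 159.24202701]
```

View pics/w8.png

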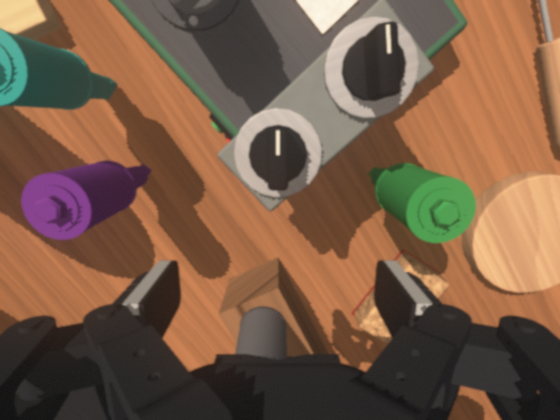

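Emit:
play_rows:
  plan:
    - [[23.4,34.7,-20],[0,0,0],0]
    - [[23.4,34.7,-55],[0,0,0],0]
    - [[23.4,34.7,-85],[0,0,0],0]
    - [[23.4,34.7,-93],[0,0,0],0]
    - [[23.4,34.7,-93],[0,0,0],255]
    - [[23.4,34.7,-93],[0,0,0],255]
    - [[23.4,34.7,-93],[0,0,0],255]
    - [[23.4,34.7,-93],[0,0,0],255]
  force: 40

```text
time_s: 28.65
eef_pos: [603.5, -143.2, 333.9]
orientation: [0.001, 0.879, 0.477, 0.001]
contact_force: [-0.1, -0.1, -0.1]
opening: 27.9
grip_force: 0.0
```

Emit:
play_rows:
  plan:
    - [[0,0,0],[0,0,0],255]
    - [[0,0,0],[0,0,0],255]
    - [[0,0,0],[0,0,-6],255]
    - [[0,0,0],[0,0,-12],255]
    - [[0,0,0],[0,0,-18],255]
    - [[0,0,0],[0,0,-18],255]

```text
time_s: 29.25
eef_pos: [602.4, -142.4, 333.4]
orientation: [-0.001, 0.943, 0.333, -0.001]
contact_force: [-4.6, 2.9, 6.5]
opening: 13.1
grip_force: 41.3
```

Gripping well, so I'll finish the turn (another 55°).

Emit:
play_rows:
  plan:
    - [[0,0,0],[0,0,-7],255]
    - [[0,0,0],[0,0,-14],255]
    - [[0,0,0],[0,0,-21],255]
    - [[0,0,0],[0,0,-28],255]
    - [[0,0,0],[0,0,-35],255]
    - [[0,0,0],[0,0,-42],255]
    - [[0,0,0],[0,0,-49],255]
    - [[0,0,0],[0,0,-55],255]

```text
time_s: 30.05
eef_pos: [602.4, -142.4, 333.4]
orientation: [-0.0, 0.99, -0.141, -0.001]
contact_force: [-4.6, 2.5, 7.0]
opening: 13.4
grip_force: 41.3
```

Emit:
play_rows:
  plan:
    - [[0,0,0],[0,0,0],255]
    - [[0,0,0],[0,0,0],255]

```text
time_s: 30.25
eef_pos: [602.4, -142.4, 333.4]
orientation: [-0.0, 0.99, -0.139, -0.001]
contact_force: [-5.9, 2.9, 7.0]
opening: 12.9
grip_force: 41.3
```

```bash
cat > spot.py <<'E'
from geo import *
def spot(name="top"):
    im=manip.capture(name); c=cam(name); h=cv2.cvtColor(im,cv2.COLOR_RGB2HSV)
    # plate region
    w=cv2.inRange(h,(0,0,150),(180,70,255)); p=proj(c,[735,-11,47]).astype(int)
    m=np.zeros_like(w); r=28 if name=="top" else 40; m[p[1]-r:p[1]+r,p[0]-r:p[0]+r]=255
    red=((im[:,:,0].astype(int)-im[:,:,1]>60)&(im[:,:,0].astype(int)-im[:,:,2]>60)&(m>0)&(h[:,:,1]>100))
    y,x=np.nonzero(red); wt=(im[y,x,0].astype(int)-im[y,x,1])
    s=cast(c,np.average(x,weights=wt),np.average(y,weights=wt),47)[:2]
    print(len(x),np.average(x,weights=wt),np.average(y,weights=wt),s); cv2.imwrite(f"pics/sp_{name}.png",cv2.resize(im[p[1]-r:p[1]+r,p[0]-r:p[0]+r,::-1],None,fx=7,fy=7,interpolation=cv2.INTER_CUBIC)); return s
E
python3 -c "
from spot import *
spot('top'); spot('scene')"
```

```text
542 277.47794582392777 153.94 [811.38341687   6.75576879]
1051 337.2977559607293 264.3030218028816 [788.00706966  25.63221375]
```

```bash
cat > spot.py <<'E'
from geo import *
def spot(im,c,mark=(740.8,-10)):
    h=cv2.cvtColor(im,cv2.COLOR_RGB2HSV); yy,xx=np.mgrid[:420,:560]
    p=proj(c,[*mark,47]); q=proj(c,[mark[0],mark[1]+40,47]); near=np.hypot(xx-p[0],yy-p[1])<np.hypot(*(q-p))
    red=near&((h[:,:,0]<7)|(h[:,:,0]>172))&(h[:,:,1]>90)&(h[:,:,2]>120)
    g=cv2.cvtColor(im,cv2.COLOR_RGB2GRAY); near2=np.hypot(xx-p[0],yy-p[1])<0.6*np.hypot(*(q-p))
    out=[]
    for m in(red,):
        y,x=np.nonzero(m); wt=im[y,x,0].astype(float)-im[y,x,1] if len(x) else None
        if len(x)==0: print("none"); return None,p
        u,v=np.average(x,weights=wt),np.average(y,weights=wt)
        print("spot n",len(x),"px",u.round(1),v.round(1),"spread",x.std().round(1),y.std().round(1),cast(c,u,v,47)[:2].round(1))
    return cast(c,u,v,47)[:2],p
if __name__=="__main__":
    import sys
    for n in("top","scene"):
        c=cam(n)
        if n=="top" or n=="scene":
            print(n,"start"); spot(cv2.imread(f"pics/{n}0.png")[:,:,::-1].copy(),c)
        print("now"); spot(manip.capture(n),c)
E
python3 spot.py
```

```text
top start
spot n 4 px 279.6 181.4 spread 0.5 0.5 [ 7.214e+02 -4.000e-01]
now
spot n 4 px 282.0 175.2 spread 0.7 0.4 [741.7  -7.7]
scene start
spot n 3 px 314.7 254.3 spread 0.5 0.5 [717.4  -3.8]
now
spot n 3 px 317.6 259.8 spread 0.5 0.5 [737.6 -10. ]
```

Emit:
play_rows:
  plan:
    - [[0,0,0],[0,0,0],100]
    - [[0,0,0],[0,0,0],0]
    - [[0,0,0],[0,0,0],0]
    - [[0,0,0],[0,0,0],0]
    - [[0,0,35],[0,0,0],0]
    - [[0,0,70],[0,0,0],0]
    - [[-20,40,70],[0,0,8],0]
    - [[-45,75,70],[0,0,16],0]

```text
time_s: 31.25
eef_pos: [558.5, -67.7, 403.6]
orientation: [0.0, 1.0, 0.002, 0.002]
contact_force: [-0.4, 1.2, 0.3]
opening: 85.1
grip_force: 0.0
```

Emit:
play_rows:
  plan:
    - [[-24,36,0],[0,0,0],0]
    - [[-48,72,0],[0,0,0],0]
    - [[-72,108,0],[0,0,0],0]
    - [[-96,144,0],[0,0,0],0]
    - [[-117,179,0],[0,0,0],0]
    - [[-117,179,0],[0,0,0],0]
    - [[-117,179,0],[0,0,0],0]

```text
time_s: 31.95
eef_pos: [440.7, 111.8, 401.9]
orientation: [0.0, 1.0, 0.001, 0.001]
contact_force: [-0.7, -0.1, 0.3]
opening: 85.5
grip_force: 0.0
```

```bash
cat > look.py <<'E'
from spot import *
K,E=cam("wrist"); c=(K,E); s=manip.read_state(); print(s["eef_pos"],rz(s).as_matrix()[:,1].round(3),s["joints"].round(2))
im=manip.capture("wrist"); cv2.imwrite("pics/look.png",im[:,:,::-1]); h=cv2.cvtColor(im,cv2.COLOR_RGB2HSV)
def pale(im,c,z=26,amin=400,tag=""):
    h=cv2.cvtColor(im,cv2.COLOR_RGB2HSV); m=cv2.inRange(h,(17,50,150),(32,170,255)); m=cv2.morphologyEx(m,cv2.MORPH_OPEN,np.ones((2,2)))
    n,l,st,_=cv2.connectedComponentsWithStats(m)
    for i in range(1,n):
        if st[i,4]<amin: continue
        W=np.array([cast(c,u,v,z)[:2] for v,u in np.argwhere(l==i)],np.float32)
        r=cv2.minAreaRect(W)
        if max(r[1])<170 and np.hypot(*r[0])<900: print(tag,st[i,4],"ctr",np.round(r[0],1),"size",np.round(r[1],0),"ang",round(r[2],1),"mean",W.mean(0).round(1))
pale(im,c,tag="wrist")
t=manip.capture("top"); pale(t,cam("top"),amin=100,tag="top")
spot(t,cam("top"))
E
python3 look.py; python3 - <<'E'
from geo import *
c=cam("top")
for p in [(128,262),(190,310),(159,286)]: print(cast(c,*p,55).round(1))
im=cv2.imread("pics/top0.png"); cr=cv2.cvtColor(im,cv2.COLOR_BGR2HSV)[285,120:200]
print(cr[:,0].tolist(),cr[:,2].tolist()); print(im[250:325,159].sum(1).tolist())
E
```

```text
[440.70416185 111.76510751 401.89675963] [ 0.002 -1.     0.001] [ 0.06 -0.05  1.83 -0.    1.37  1.63]
wrist 2633 ctr [420.6 110.6] size [ 37. 109.] ang 86.3 mean [423.  110.4]
top 207 ctr [ 739.3 -399.2] size [102.  26.] ang 87.4 mean [ 741.4 -398.7]
top 324 ctr [437.5 340.9] size [ 37. 116.] ang 0.4 mean [437.4 336.9]
top 182 ctr [399.2 116.4] size [67. 25.] ang 1.0 mean [396.9 115.4]
top 758 ctr [359.9 335.5] size [ 72. 117.] ang 3.9 mean [363.3 333.1]
spot n 4 px 282.0 175.2 spread 0.7 0.4 [741.7  -7.8]
[464.9 458.9  55. ]
[323.1 264.8  55. ]
[393.3 360.9  55. ]
[13, 13, 13, 13, 13, 13, 13, 13, 13, 15, 14, 13, 13, 14, 14, 13, 13, 15, 13, 14, 13, 12, 13, 13, 14, 14, 14, 14, 14, 16, 15, 15, 15, 15, 16, 15, 16, 16, 16, 16, 15, 16, 16, 16, 16, 16, 16, 16, 17, 17, 17, 17, 17, 17, 17, 17, 17, 17, 17, 17, 17, 17, 16, 17, 16, 15, 15, 15, 14, 12, 13, 13, 12, 12, 12, 12, 12, 12, 12, 13] [197, 195, 198, 197, 196, 196, 196, 197, 197, 228, 203, 114, 68, 72, 79, 99, 119, 122, 118, 122, 118, 117, 121, 119, 119, 116, 116, 115, 194, 228, 226, 226, 228, 228, 229, 229, 228, 231, 231, 232, 232, 233, 234, 235, 236, 237, 237, 238, 237, 239, 239, 239, 240, 240, 238, 238, 239, 239, 239, 238, 238, 237, 237, 237, 236, 221, 231, 226, 146, 73, 82, 86, 92, 98, 97, 95, 96, 95, 94, 93]
[369, 356, 331, 320, 320, 329, 335, 323, 327, 323, 509, 540, 353, 201, 239, 478, 538, 533, 529, 543, 550, 540, 531, 522, 526, 511, 510, 511, 498, 501, 497, 491, 511, 514, 495, 510, 547, 555, 538, 550, 568, 566, 554, 552, 558, 553, 535, 522, 541, 538, 525, 511, 516, 525, 525, 534, 539, 518, 538, 529, 343, 195, 325, 355, 340, 348, 338, 345, 350, 366, 362, 343, 326, 337, 244]
```

Emit:
play_rows:
  plan:
    - [[-18.7,-1.3,-45],[0,0,-3],0]
    - [[-18.7,-1.3,-90],[0,0,-3],0]
    - [[-18.7,-1.3,-135],[0,0,-3],0]
    - [[-18.7,-1.3,-180],[0,0,-3],0]
    - [[-18.7,-1.3,-210],[0,0,-3],0]
    - [[-18.7,-1.3,-222],[0,0,-3],0]
    - [[-18.7,-1.3,-222],[0,0,-3],255]
    - [[-18.7,-1.3,-222],[0,0,-3],255]
  force: 50

```text
time_s: 32.85
eef_pos: [423.6, 109.5, 180.7]
orientation: [-0.0, 1.0, -0.027, 0.001]
contact_force: [0.1, -0.4, -0.0]
opening: 58.7
grip_force: 0.0
```

Emit:
play_rows:
  plan:
    - [[0,0,0],[0,0,0],255]
    - [[0,0,0],[0,0,0],255]
    - [[0,0,0],[0,0,0],255]
    - [[0,0,0],[0,0,0],255]

```text
time_s: 33.25
eef_pos: [423.8, 110.1, 181.9]
orientation: [-0.0, 1.0, -0.026, 0.003]
contact_force: [0.0, -0.3, 5.3]
opening: 34.4
grip_force: 48.8
```

Emit:
play_rows:
  plan:
    - [[0,0,40],[0,0,0],255]
    - [[0,0,80],[0,0,0],255]
    - [[0,0,110],[0,0,0],255]
    - [[0,0,110],[0,0,0],255]

```text
time_s: 33.65
eef_pos: [424.7, 110.2, 295.5]
orientation: [-0.001, 1.0, -0.026, 0.007]
contact_force: [0.3, 1.4, -0.2]
opening: 34.6
grip_force: 49.3
```

Emit:
play_rows:
  plan:
    - [[-5,43,0],[0,0,0],255]
    - [[-10,86,0],[0,0,0],255]
    - [[-15,128,0],[0,0,0],255]
    - [[-20,170,0],[0,0,0],255]
    - [[-24,212,0],[0,0,0],255]
    - [[-28.5,253,0],[0,0,0],255]
    - [[-28.5,253,-40],[0,0,0],255]
    - [[-28.5,253,-75],[0,0,0],255]

```text
time_s: 34.45
eef_pos: [393.4, 364.6, 214.4]
orientation: [-0.001, 1.0, -0.025, 0.001]
contact_force: [-0.3, -0.6, -0.8]
opening: 34.2
grip_force: 49.3
```

Emit:
play_rows:
  plan:
    - [[0,0,-18],[0,0,0],255]
    - [[0,0,-27],[0,0,0],255]
    - [[0,0,-27],[0,0,0],80]
    - [[0,0,-27],[0,0,0],80]
    - [[0,0,-27],[0,0,0],80]
    - [[0,0,15],[0,0,0],80]
    - [[0,0,60],[0,0,0],0]
    - [[0,0,105],[0,0,0],0]

```text
time_s: 35.25
eef_pos: [393.4, 362.6, 320.6]
orientation: [0.0, 1.0, -0.026, -0.001]
contact_force: [0.1, 0.8, 0.3]
opening: 84.2
grip_force: 0.0
```

Emit:
play_rows:
  plan:
    - [[0,0,40],[0,0,0],0]
    - [[0,0,80],[0,0,0],0]
    - [[40,-30,100],[0,0,0],0]
    - [[80,-60,100],[0,0,0],0]
    - [[115,-90,100],[0,0,0],0]
    - [[115,-90,100],[0,0,0],0]

```text
time_s: 35.85
eef_pos: [512.5, 269.0, 420.1]
orientation: [0.001, 1.0, -0.029, 0.002]
contact_force: [-0.4, 0.1, 0.1]
opening: 85.6
grip_force: 0.0
```

```bash
cat > chk.py <<'E'
from look import *
m=cv2.inRange(h,(3,190,150),(15,255,255))
n,l,st,_=cv2.connectedComponentsWithStats(m)
for i in range(1,n):
    if st[i,4]>150:
        W=np.array([cast(c,u,v,35)[:2] for v,u in np.argwhere(l==i)],np.float32); r=cv2.minAreaRect(W); print("orange",st[i,4],np.round(r[0]),np.round(r[1]),r[2])
E
python3 chk.py
```

```text
[512.52570716 269.02722609 420.07268415] [-0.059 -0.998  0.001] [ 0.33  0.2   1.51 -0.    1.42  1.96]
wrist 947 ctr [382.4 365.6] size [ 23. 109.] ang 88.0 mean [386.3 365.3]
wrist 452 ctr [382.5 350.7] size [ 14. 102.] ang 86.4 mean [387.6 349.6]
top 223 ctr [ 740.7 -395.4] size [108.  29.] ang 84.5 mean [ 742.3 -396. ]
top 251 ctr [ 610.2 -401. ] size [75. 55.] ang 21.8 mean [ 606.9 -401.2]
top 227 ctr [437.4 354.5] size [39. 86.] ang 8.5 mean [440.5 357.3]
spot n 4 px 282.0 175.2 spread 0.7 0.4 [741.7  -7.8]
```

Emit:
play_rows:
  plan:
    - [[-39,31,0],[0,0,0],0]
    - [[-78,62,0],[0,0,0],0]
    - [[-117,94,0],[0,0,0],0]
    - [[-156,125,0],[0,0,0],0]
    - [[-195,157,0],[0,0,0],0]
    - [[-234,188,0],[0,0,0],0]
    - [[-273,220,0],[0,0,0],0]
    - [[-312,251,0],[0,0,0],0]

```text
time_s: 36.75
eef_pos: [193.7, 524.4, 419.7]
orientation: [-0.0, 1.0, -0.025, -0.0]
contact_force: [1.1, 0.9, -0.6]
opening: 85.4
grip_force: 0.0
```

Emit:
play_rows:
  plan:
    - [[-30,25,0],[0,0,0],0]
    - [[-60,40,0],[0,0,0],0]
    - [[-60,40,0],[0,0,0],0]
    - [[-60,40,0],[0,0,0],0]

```text
time_s: 37.15
eef_pos: [135.2, 563.5, 419.3]
orientation: [0.0, 1.0, -0.024, -0.0]
contact_force: [0.1, -0.2, 0.3]
opening: 85.2
grip_force: 0.0
```

```bash
cat > fin.py <<'E'
from look import pale; from spot import *
for n in("top","scene"):
    c=cam(n); a=cv2.imread(f"pics/{n}0.png")[:,:,::-1].copy(); b=manip.capture(n); cv2.imwrite(f"pics/{n}F.png",b[:,:,::-1])
    spot(b,c)
    if n=="top":
        pale(b,c,amin=100,tag="pale"); 
        h=cv2.cvtColor(b,cv2.COLOR_RGB2HSV); m=cv2.inRange(h,(5,180,200),(16,255,255)); u,v=proj(c,[593,229,35]).astype(int)
        y,x=np.nonzero(m[v-25:v+25,u-25:u+25]); print("drift",[cast(c,q+u-25,w+v-25,35)[:2].round() for q,w in((x.mean(),y.min()),(x.mean(),y.max()))],len(x))
    # change blobs
    d=cv2.absdiff(a,b).max(2)>60; d=cv2.morphologyEx(d.astype(np.uint8),cv2.MORPH_OPEN,np.ones((2,2)))
    k,l,st,ce=cv2.connectedComponentsWithStats(d)
    for i in range(1,k):
        if st[i,4]>25: print(n,"change",st[i,4],ce[i].round(),cast(c,*ce[i],0)[:2].round())
E
python3 fin.py
```

```text
[135.19002608 563.46168906 419.33382915] [-0.048 -0.999  0.001] [ 1.19  0.21  1.51 -0.    1.42  2.81]
top 193 ctr [ 739.1 -397.7] size [98. 25.] ang 88.2 mean [ 740.8 -398.7]
top 564 ctr [390.8 366.6] size [125.  59.] ang 2.6 mean [389.1 364.6]
top 194 ctr [364.6 296.2] size [67. 37.] ang 2.2 mean [366.  294.6]
spot n 4 px 282.0 175.2 spread 0.7 0.4 [741.7  -7.8]
spot n 4 px 282.0 175.2 spread 0.7 0.4 [741.7  -7.8]
pale 187 ctr [ 739.2 -397.7] size [92. 25.] ang 87.9 mean [ 740.8 -398.9]
pale 551 ctr [391.8 366.3] size [123.  59.] ang 3.1 mean [388.9 364.7]
pale 183 ctr [361.5 296.1] size [61. 37.] ang 2.2 mean [364.6 293.7]
drift [array([622., 227.]), array([518., 224.])] 173
top change 243 [388. 254.] [ 501. -342.]
top change 181 [435. 262.] [ 477. -489.]
top change 247 [461. 266.] [ 463. -568.]
top change 599 [246. 279.] [420. 102.]
top change 290 [172. 289.] [385. 335.]
top change 47 [267. 378.] [122.  36.]
top change 52 [159. 374.] [133. 363.]
top change 39 [186. 380.] [115. 280.]
top change 69 [ 72. 401.] [ 53. 619.]
top change 178 [ 19. 408.] [ 30. 776.]
top change 83 [ 10. 414.] [ 14. 803.]
spot n 3 px 317.6 259.7 spread 0.5 0.5 [737.6  -9.9]
scene change 87 [314.  38.] [-152.  772.]
scene change 220 [324. 151.] [387. 343.]
scene change 179 [284. 185.] [416. 124.]
scene change 122 [283. 196.] [452.  89.]
scene change 355 [186. 246.] [ 410. -282.]
scene change 226 [145. 260.] [ 370. -414.]
scene change 42 [141. 279.] [ 422. -458.]
scene change 234 [116. 311.] [ 469. -570.]
```

```bash
python3 - <<'E'
from geo import *
b=cv2.imread("pics/topF.png"); c=cam("top"); ok=True
for nm,p in(("worn",(483,-296,168)),("blue",(473,-365,168)),("fresh",(620.5,27.5,246))):
    u,v=proj(c,p); h=cv2.cvtColor(b,cv2.COLOR_BGR2HSV); yy,xx=np.mgrid[:420,:560]
    m=(np.hypot(xx-u,yy-v)<9)&(h[:,:,1]<50)&(h[:,:,2]>(110))
    q=cast(c,xx[m].mean(),yy[m].mean(),p[2])[:2] if m.any() else None; print(nm,m.sum(),q)
    ok&=q is not None and np.hypot(*(q-np.array(p[:2])))<10
print(ok)
if ok: print(manip.close_job())
E
```

```text
worn 137 [ 482.44318846 -292.891172  ]
blue 123 [ 473.18871788 -362.88899384]
fresh 121 [621.11580991  30.63240082]
True
the job is handed in; nothing more can be done
None
```

I handed in the job at 37 s of the 210 s limit, with no force or speed fault along the way; the rig gave no verdict. The grey drum was lifted by the drift and stands in the rack's free hole, the red-brown drum is home in the nose, the red spot lies within about 2 mm of the ring centre, the drift is on its mat, and the one offcut is in the crate.

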